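Park the station loudspeaker in its corner

TASK

Push the black loudspeaker along the desk, without gripping, lifting or tipping it, until its back is flush against the steel rail and its left side (the robot's left) is flush against the end stop of that rail, so that it stands square in the corner. Leave everything else on the desk where it is, and finish clear of the loudspeaker.

Things in the scene. Friction and masses are not known exactly. Their poses are not given: they have to be found in the camera images.
- speaker: Loose black loudspeaker box: 100 mm deep (its x), 130 wide (y), 70 high, 0.35-0.7 kg, flat sides, grey front panel with round grille. Origin: centre of the underside. Front looks along its -x, to the robot; flat back at x = +50 mm, left side at y = +65 mm. Slides under 2 to 8 N. Starts 45-85 mm short of the rail, 50-130 mm right of the end stop, turned up to 0.3 rad from square.
- corner: Fixed steel L stop, 25 mm high, 5 mm thick; place and yaw vary. Origin: inside corner of the L at desk level. The rail's front face is the plane x = 0, from the corner 320 mm along -y (low foot behind it). The end stop's inner face is the plane y = 0, from the corner 95 mm along -x (low foot on its +y side).
- parked (a point): Point on the desk where the loudspeaker's origin lies once parked: x = -50 mm, y = -65 mm in the L stop's frame, axes as the L stop. Flat yellow tape lies just outside the parking place's front right corner.
- microphone: Desk microphone, bystander: grey base 120 x 85 mm, 28 mm high, with a stem to 160 mm height; left of the end stop. Origin under the base centre.
- mug: Blue mug, bystander: 80 mm across, 90 mm high; left of the end stop, farther back. Origin under its centre.
- handheld: Upright handheld radio, bystander: 32 x 56 mm, body 105 mm high, aerial to 185 mm; behind the rail. Origin under its centre.
- switchbox: Aluminium antenna switch box, bystander: 60 x 50 x 50 mm with a black knob on top; behind the rail. Origin under its centre.
- pouch: Brown leather pouch, bystander: 75 x 100 x 24 mm, lying left of the microphone. Origin under its centre.
- mouse: Black computer mouse, bystander: 100 x 60 mm, 33 mm high, on a flat 2 mm pad to the right of the loudspeaker. Origin under its centre.

How it is judged:
At the end, for the whole second after the job is handed in: The loudspeaker stands flat and at rest on the desk, square to the corner within 0.06 rad, its back within 5 mm of the rail and its left side within 5 mm of the end stop (x of speaker in the frame of corner between -0.055 and -0.045 m and y of speaker in the frame of corner between -0.07 and -0.06 m and angle between the x axis of speaker and the x axis of corner, either way round below 0.06 rad and angle between speaker's own z axis and vertical below 0.04 rad and height (world z) of speaker below 0.004 m and linear speed of speaker below 0.01 m/s); the robot touches nothing.
It fails at once if the loudspeaker is lifted off the desk (more than 12 mm) (height (world z) of speaker above 0.012 m).
It fails at once if the loudspeaker is tipped by more than 0.2 rad (angle between speaker's own z axis and vertical above 0.2 rad).
It fails at once if another thing on the desk is moved by more than 20 mm (distance of any of microphone, mug, handheld, switchbox, pouch, mouse from where it was at the start of the episode above 0.02 m).
It fails at once if another thing on the desk is tipped over (angle between any of microphone, mug, handheld, switchbox, pouch, mouse's own z axis and vertical above 0.3 rad).
It also fails if it takes over 45 s, if anything falls off the work surface, if the arm or the gripper's body presses on something with over 40 N, if the wrist force passes 120 N, or if a joint passes its speed limit or range.

ROBOT

A 7-joint arm with a two-finger parallel gripper is mounted at the origin on the work surface. World frame = base frame: x ahead of the robot, y to its left, z up, the work surface at z = 0. Lengths are in m, angles in rad, forces in N, time in s.
With the tool pointing down it reaches from about 0.4 to 0.85 m from the base axis. Payload 4.5 kg.
Tool frame: the origin (TCP) lies midway between the tips of the shut fingers; the grasp point (between the pads) lies 19 mm behind it; y points along the fingers, z is the direction in which the jaws open and shut, and the axes are right-handed (so a half turn about y gives the same grasp; the last joint's range is limited). The gripper opens to 88 mm and grips with 3 to 60 N. Pads are 18 mm wide; open, the fingers measure 123 mm over their backs; the gripper's body (75 mm by 187 mm) begins 45 mm behind the grasp point.
Start: joints at [1.248, 0.689, -0.195, 1.565, 0.157, 0.902, -0.215], TCP at [0.218, -0.586, 0.239] pointing down, gripper open.
Joint ranges: [-3.01, 3.01], [-0.46, 2.08], [-1.47, 1.51], [0.13, 2.56], [-1, 4.14], [0.04, 2.09], [-2.66, 2.66]. Speed limits (rad/s): [2.57, 2.57, 3.14, 3.14, 3.14, 3.14, 3.14].

INTERFACE

Orientations are given as a unit quaternion [x, y, z, w].
In Python, from plant import r, snapshot, get_calibration, job, boxes_of gives the robot as it stands. The module is installed in compiled form; this text tells all that it offers.
- The arm moves only by the shell command python3 -m handwheel 'ROWS' [OPENING] [FORCE]. ROWS is JSON, a list that holds one entry, the list of rows, each a list of 6 numbers: the shift along the tool's x, y, z as a fraction of full scale, then the turn, a rotation vector about the tool's x, y, z as a fraction of full scale. In form: [[[x, y, z, wx, wy, wz], ...]]. A call has 1 to 12 rows; each row is the pose to reach, as a shift and turn from the pose commanded when the call began, along the tool's axes at that moment, turning the shorter way round; what a row does not reach only later rows make up. Full scale, the value 1, is 100 cm for a shift and 180 degrees for a turn. A row lasts 1/12 s, in which the tool goes at most 41.7 mm and 7.16 degrees, less where a joint would pass 70% of its speed; a pose out of reach is approached as far as the arm can. A call with a number of a shift or a turn outside -1 to 1 is refused whole. A call with a gripper value outside its range is refused whole. OPENING is the opening, from -1 (shut) to 1 (fully open), set as the call begins (- or left out, the last holds). The fingers move at their own pace and stop on an object; FORCE is the grip in N (left out, the last holds). Time passes only in rows, so rows that repeat a pose let the fingers close. It gives the time, the measured TCP pose, the force and the opening at its end, in the units of the state.
- r.get_state(): the state, without advancing time (a new reading comes with each control period).
- snapshot(name): name is "scene" or "top" or "wrist"; returns the picture (400x640x3 uint8, red, green, blue); there is no depth.
- get_calibration(name): a dict with "fx", "fy", "cx", "cy" (pixels), "k1" (the pictures are not rectified: a ray, as slopes to the right and down, at radius r is drawn at 1 + k1 r^2 times it, then the intrinsics apply), "T" (4x4, takes a point from camera to world coordinates). Camera axes: x right, y down, z forward; pixel columns grow to the right and rows downward; lengths in m; the calibration is good to about 2 mm. A picture is of the moment at which its call begins: read the wrist's pose just before it. get_calibration takes no time and is no camera call; for the wrist camera it gives the pose at the moment of the call.
- job.finish_job(): hands the job in, once; it reports no verdict.
Trained networks look in the newest picture that a camera, given by its name, has taken for a name from the list of things; names that differ only in an ending like _2 or _b are one class to them, and where a whole thing is asked for, a point or a joint stands for the part that bears it (a point fixed in the world has none). Each returns a list of dicts, best first, with "confidence" (0 to 1); they miss things now and then, are a little off and sometimes report something else, mostly with a low value. They report only what shows in the picture. A call takes as long as a camera call.
- boxes_of(thing, camera): "bbox" ([left, top, right, bottom] in pixels, round what is visible of it).
The state is a dict: "clock": time; "q": joint angles; "qd": joint speeds; "joint_torque": joint torques, N m; "tool_pos": TCP position; "eef_rot": TCP orientation; "contact_force": force on the tool from outside, world axes, zero at the start; "moment": the same for the moment, N m; "opening": opening from 0.0 (shut) to 1.0 (fully open).
Only numpy, scipy, OpenCV 4.12 (cv2) and the standard library are available. Lean on these libraries where they do the work, as an engineer would, in place of code of your own. Each camera call takes 0.05 s, during which the arm holds its last target. There are 200 camera calls.

## Working session

There is one attempt and no reset: what is moved stays moved. The work goes in short steps, Python scripts to look and compute and a shell command to move; the robot and the scene stay as the last step left them, time stands still between calls to the robot, and variables do not carry over. Pictures are saved under pics/ and viewed, about 8 in all and at most 12, crops included, and the job is handed in when it is done.

```bash
mkdir -p pics
cat > h.py <<'E'
import numpy as np, cv2
from plant import r, snapshot, get_calibration, job, boxes_of
def ray(cal,u,v):
    K=np.array([[cal['fx'],0,cal['cx']],[0,cal['fy'],cal['cy']],[0,0,1.]])
    p=cv2.undistortPoints(np.array([[[u,v]]],float),K,np.array([cal['k1'],0,0,0.]))[0,0]
    T=np.array(cal['T']); return T[:3,3],T[:3,:3]@np.array([p[0],p[1],1])
def at(cal,u,v,z):
    o,d=ray(cal,u,v); return o+d*(z-o[2])/d[2]
def proj(cal,P):
    T=np.array(cal['T']); R=T[:3,:3].T
    K=np.array([[cal['fx'],0,cal['cx']],[0,cal['fy'],cal['cy']],[0,0,1.]])
    return cv2.projectPoints(np.array(P,float).reshape(-1,3),cv2.Rodrigues(R)[0],-R@T[:3,3],K,np.array([cal['k1'],0,0,0.]))[0][:,0]
def save(n,img): cv2.imwrite('pics/'+n+'.png',img[:,:,::-1])
E
python3 - <<'E'
from h import *
np.set_printoptions(precision=3,suppress=True)
for c in ['top','scene']:
    im=snapshot(c); save(c+'0',im); cal=get_calibration(c); print(c,cal)
    for t in ['speaker','corner']: print(t,boxes_of(t,c)[:2])
s=r.get_state(); print(s)
E
```

```text
top {'fx': 445.5948885196797, 'fy': 445.5948885196797, 'cx': 316.68963384731865, 'cy': 199.92876797627096, 'k1': 0.016634678223186233, 'T': array([[ 0.074, -0.976,  0.203,  0.419],
       [-0.997, -0.072,  0.016, -0.008],
       [-0.001, -0.204, -0.979,  1.177],
       [ 0.   ,  0.   ,  0.   ,  1.   ]])}
speaker [{'bbox': [321.1, 196.8, 377.0, 239.8], 'confidence': 0.83}]
corner [{'bbox': [284.3, 163.6, 412.4, 211.5], 'confidence': 0.95}]
scene {'fx': 496.2425393874032, 'fy': 496.2425393874032, 'cx': 312.2492227049977, 'cy': 207.44232946306397, 'k1': -0.08194946780177677, 'T': array([[-0.694,  0.512, -0.506,  1.229],
       [ 0.72 ,  0.478, -0.503,  0.567],
       [-0.016, -0.714, -0.7  ,  0.862],
       [ 0.   ,  0.   ,  0.   ,  1.   ]])}
speaker [{'bbox': [270.7, 167.0, 336.3, 227.5], 'confidence': 0.92}]
corner [{'bbox': [211.8, 192.6, 353.9, 266.2], 'confidence': 0.97}]
{'clock': 0.3, 'q': array([ 1.248,  0.689, -0.195,  1.566,  0.157,  0.903, -0.215]), 'qd': array([-0.   , -0.001, -0.   , -0.002,  0.   , -0.   ,  0.   ]), 'joint_torque': array([  0.001, -52.698,  -1.265, -15.34 ,  -0.052,   0.003,   0.   ]), 'tool_pos': array([ 0.218, -0.585,  0.238]), 'eef_rot': array([-0.126,  0.696, -0.696,  0.125]), 'contact_force': array([-0.458,  0.143, -0.01 ]), 'moment': array([ 0.027, -0.002, -0.023]), 'opening': 0.9982639388370348}
```

Run:
```python
from h import *
a=cv2.imread('pics/top0.png')[145:265,240:440]; cv2.imwrite('pics/tc.png',cv2.resize(a,(800,480),interpolation=cv2.INTER_CUBIC))
a=cv2.imread('pics/scene0.png')[140:290,190:390]; cv2.imwrite('pics/sc.png',cv2.resize(a,(800,600),interpolation=cv2.INTER_CUBIC))
```

```text
(no output)
```

View pics/tc.png

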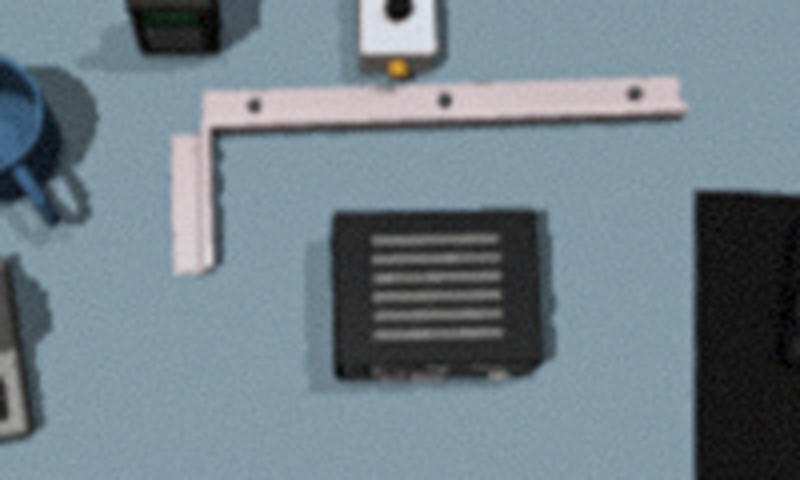

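View pics/sc.png

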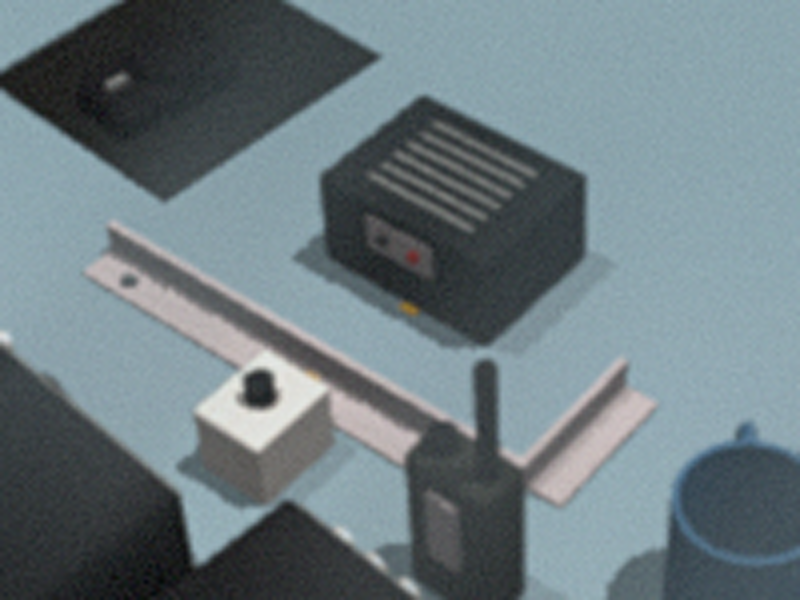

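View pics/top0.png

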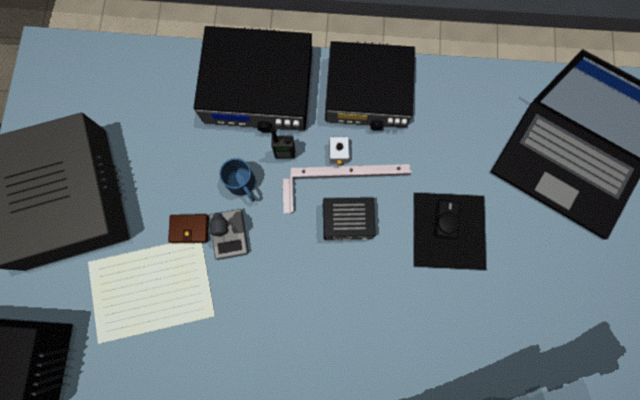

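```bash
cat >> h.py <<'E'
from scipy.optimize import least_squares
def tf(p,L):
    c,s=np.cos(p[2]),np.sin(p[2]); L=np.array(L,float); return np.c_[p[0]+c*L[:,0]-s*L[:,1],p[1]+s*L[:,0]+c*L[:,1],L[:,2]]
SP=dict(BL=(.05,.065,.07),BR=(.05,-.065,.07),FL=(-.05,.065,.07),FR=(-.05,-.065,.07),bl=(.05,.065,0),br=(.05,-.065,0),fl=(-.05,.065,0),fr=(-.05,-.065,0),
 CO=(0,0,.025),RE=(0,-.32,.025),EE=(-.095,0,.025))
def fit(obs,p0):
    f=lambda p:np.concatenate([(proj(c,tf(p,[SP[k] for k in d]))-np.array(list(d.values()))).ravel() for c,d in obs])
    s=least_squares(f,p0,loss='soft_l1'); print(np.round(s.x,4),np.round(f(s.x).reshape(-1,2),1).tolist()); return s.x
E
python3 - <<'E'
from h import *
T=get_calibration('top');S=get_calibration('scene')
t=lambda u,v:(240+u/4-.4,145+v/4-.4); s=lambda u,v:(190+u/4-.4,140+v/4-.4)
d1=dict(BL=t(333,212),BR=t(545,210),FL=t(337,370),FR=t(540,363))
d2=dict(BL=s(487,243),BR=s(322,178),FR=s(422,96),FL=s(586,178),bl=s(485,345),br=s(330,255),fl=s(583,262))
fit([(T,d1)],[.55,0,0]); fit([(S,d2)],[.55,0,0]); sp=fit([(T,d1),(S,d2)],[.55,0,0])
c1=dict(CO=t(213,128),RE=t(686,112),EE=t(213,270)); c2=dict(CO=s(523,462),RE=s(110,224),EE=s(625,360))
fit([(T,c1)],[.6,0,0]);fit([(S,c2)],[.6,0,0]);co=fit([(T,c1),(S,c2)],[.6,0,0])
a=co[2];R=np.array([[np.cos(a),np.sin(a)],[-np.sin(a),np.cos(a)]]);print('sp in corner',R@(sp-co)[:2],sp[2]-a)
print('mouse pad corners',[at(T,u,v,0).round(3) for u,v in [(413,193),(414,268)]])
print('mic',at(T,215,258,0),at(T,245,250,0))
W=get_calibration('wrist');print(W['T'])
from scipy.spatial.transform import Rotation as Ro
print(Ro.from_quat(r.get_state()['eef_rot']).as_matrix())
E
```

```text
[ 0.6113 -0.075   0.0852] [[0.2, -0.1], [-1.6, -0.2], [-0.2, -0.4], [1.2, 0.8]]
[ 0.6124 -0.0768  0.0908] [[-0.6, 5.9], [-1.4, -1.0], [0.4, -1.4], [0.8, -0.9], [0.4, 1.4], [-1.2, 0.7], [1.1, -0.9]]
[ 0.6119 -0.076   0.0862] [[0.7, -0.3], [-1.2, -0.4], [0.3, -0.6], [1.6, 0.5], [-0.4, 6.0], [-1.0, -1.0], [0.9, -1.4], [1.2, -0.7], [0.7, 1.5], [-0.9, 0.6], [1.4, -0.7]]
[0.7154 0.0809 0.1102] [[-0.8, 0.2], [0.7, -0.0], [0.1, -0.2]]
[0.7192 0.0821 0.1129] [[0.2, -0.1], [0.4, 0.2], [-0.6, -0.0]]
[0.7173 0.0812 0.1113] [[-0.9, -0.5], [0.5, -0.8], [0.0, -1.0], [0.5, -0.8], [0.9, -0.5], [-0.3, -0.6]]
sp in corner [-0.12217912 -0.14454698] -0.02514041636629548
mouse pad corners [array([ 0.701, -0.247,  0.   ]), array([ 0.5  , -0.256,  0.   ])]
mic [0.4877453  0.26559811 0.        ] [0.51432954 0.18939861 0.        ]
[[ 3.48470829e-01 -8.98364212e-01 -2.67413208e-01  2.87764763e-01]
 [-9.37319587e-01 -3.34070690e-01 -9.91401326e-02 -5.61017194e-01]
 [-2.70967897e-04  2.85199082e-01 -9.58468262e-01  3.84250358e-01]
 [ 0.00000000e+00  0.00000000e+00  0.00000000e+00  1.00000000e+00]]
[[-9.37014939e-01 -2.59707917e-04  3.49289188e-01]
 [-3.49289280e-01  5.36554960e-04 -9.37014787e-01]
 [ 5.59373129e-05 -9.99999822e-01 -5.93473204e-04]]
```

```bash
python3 -m handwheel '[[[-0.456,0,-0.362,0,0.0782,0],[-0.456,0,-0.362,0,0.0782,0],[-0.456,0,-0.362,0,0.0782,0],[-0.456,0,-0.362,0,0.0782,0],[-0.456,0,-0.362,0,0.0782,0],[-0.456,0,-0.362,0,0.0782,0],[-0.456,0,-0.362,0,0.0782,0],[-0.456,0,-0.362,0,0.0782,0],[-0.456,0,-0.362,0,0.0782,0],[-0.456,0,-0.362,0,0.0782,0],[-0.456,0,-0.362,0,0.0782,0],[-0.456,0,-0.362,0,0.0782,0]]]' 0.6
cat >> h.py <<'E'
from scipy.spatial.transform import Rotation as Ro
CO=np.array([.717,.081]); A=.111
def stat():
    s=r.get_state(); R=Ro.from_quat(s['eef_rot']).as_matrix(); p=s['tool_pos']
    C=np.array([[np.cos(A),np.sin(A)],[-np.sin(A),np.cos(A)]])
    print('t',round(s['clock'],2),'corner-frame',(C@(p[:2]-CO)).round(4),'z',p[2].round(4),'toolx ang',round(np.arctan2(R[1,0],R[0,0])-A,4),'F_c',(C@s['contact_force'][:2]).round(2),s['contact_force'][2].round(2),'op',round(s['opening'],2)); return s,R,C
def goto(xc,yc,z,ang=None):
    s,R,C=stat(); w=C.T@np.array([xc,yc])+CO
    print('tool shift',(R.T@(np.r_[w,z]-s['tool_pos'])).round(4))
    if ang is not None:
        d=(ang+A-np.arctan2(R[1,0],R[0,0])+np.pi)%(2*np.pi)-np.pi; print('wy frac',round(-d/np.pi,4))
E
python3 -c "
from h import *
goto(-.216,-.1445,.02,np.pi)"
```

```text
clock: 1.3
tool_pos: [0.4775, -0.1557, 0.2389]
eef_rot: [0.039, -0.706, 0.706, -0.039]
contact_force: [-0.0, -0.7, 0.5]
opening: 0.804
t 1.3 corner-frame [-0.2643 -0.2087] z 0.2389 toolx ang -3.1414 F_c [-0.09 -0.65] 0.52 op 0.8
tool shift [-0.0482  0.2189 -0.0642]
wy frac 0.0001
```

```bash
python3 -m handwheel '[[[-0.048,0,-0.064,0,0,0],[-0.048,0,-0.064,0,0,0],[-0.048,0.04,-0.064,0,0,0],[-0.048,0.08,-0.064,0,0,0],[-0.048,0.12,-0.064,0,0,0],[-0.048,0.15,-0.064,0,0,0],[-0.048,0.18,-0.064,0,0,0],[-0.048,0.2,-0.064,0,0,0],[-0.048,0.21,-0.064,0,0,0],[-0.048,0.215,-0.064,0,0,0],[-0.048,0.218,-0.064,0,0,0],[-0.048,0.218,-0.064,0,0,0]]]'
python3 -c "
from h import *
stat(); i=snapshot('top'); save('t1',i); a=cv2.resize(i[145:275,240:440][:,:,::-1],(800,520),interpolation=cv2.INTER_CUBIC); cv2.imwrite('pics/t1c.png',a)"
```

```text
clock: 2.3
tool_pos: [0.5179, -0.0887, 0.0212]
eef_rot: [0.039, -0.706, 0.706, -0.04]
contact_force: [0.6, 0.1, -0.2]
opening: 0.802
t 2.3 corner-frame [-0.2167 -0.1466] z 0.0212 toolx ang -3.1416 F_c [0.61 0.05] -0.2 op 0.8
```

View pics/t1c.png

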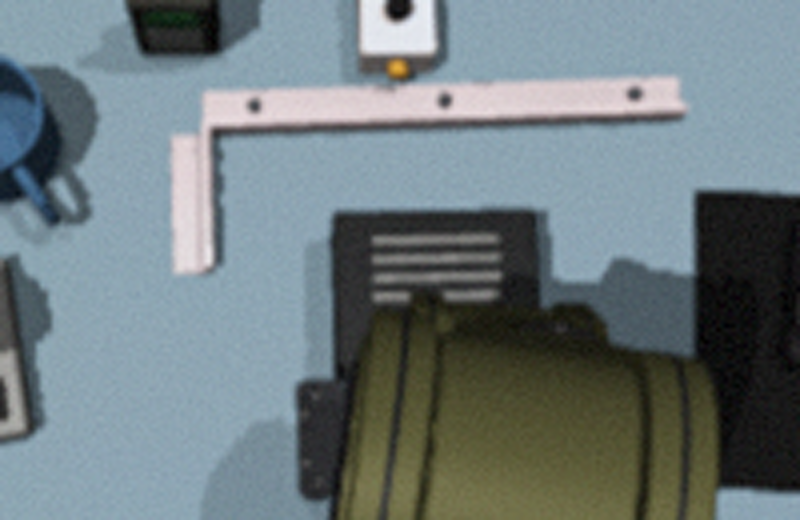

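```bash
python3 -m handwheel '[[[-0.012,0,0,0,0,0],[-0.022,0,0,0,0,0],[-0.03,0,0,0,0,0],[-0.036,0,0,0,0,0],[-0.042,0,0,0,0,0],[-0.048,0,0,0,0,0],[-0.054,0,0,0,0,0],[-0.06,0,0,0,0,0],[-0.066,0,0,0,0,0],[-0.072,0,0,0,0,0],[-0.078,0,0,0,0,0],[-0.084,0,0,0,0,0]]]'
python3 -c "
from h import *
stat()"
python3 -m handwheel '[[[-0.004,0,0,0,0,0],[-0.008,0,0,0,0,0],[-0.012,0,0,0,0,0],[-0.015,0,0,0,0,0],[-0.017,0,0,0,0,0],[-0.018,0,0,0,0,0],[-0.018,0,0,0,0,0]]]'
python3 -c "
from h import *
stat(); i=snapshot('top'); save('t2',i); a=cv2.resize(i[145:275,240:440][:,:,::-1],(800,520),interpolation=cv2.INTER_CUBIC)
i=snapshot('scene'); save('s2',i); b=cv2.resize(i[140:290,190:390][:,:,::-1],(800,600),interpolation=cv2.INTER_CUBIC)
cv2.imwrite('pics/m2.png',b)"
```

```text
clock: 3.35
tool_pos: [0.5978, -0.08, 0.0209]
eef_rot: [0.041, -0.706, 0.706, -0.037]
contact_force: [-5.6, -0.6, 5.2]
opening: 0.8
t 3.35 corner-frame [-0.1363 -0.1468] z 0.0209 toolx ang -3.1419 F_c [-5.65 -0.02] 5.17 op 0.8
clock: 3.93
tool_pos: [0.6169, -0.0777, 0.0208]
eef_rot: [0.04, -0.706, 0.706, -0.038]
contact_force: [-5.6, 0.1, 4.1]
opening: 0.803
t 3.93 corner-frame [-0.1171 -0.1467] z 0.0208 toolx ang -3.1417 F_c [-5.58  0.69] 4.1 op 0.8
```

View pics/m2.png

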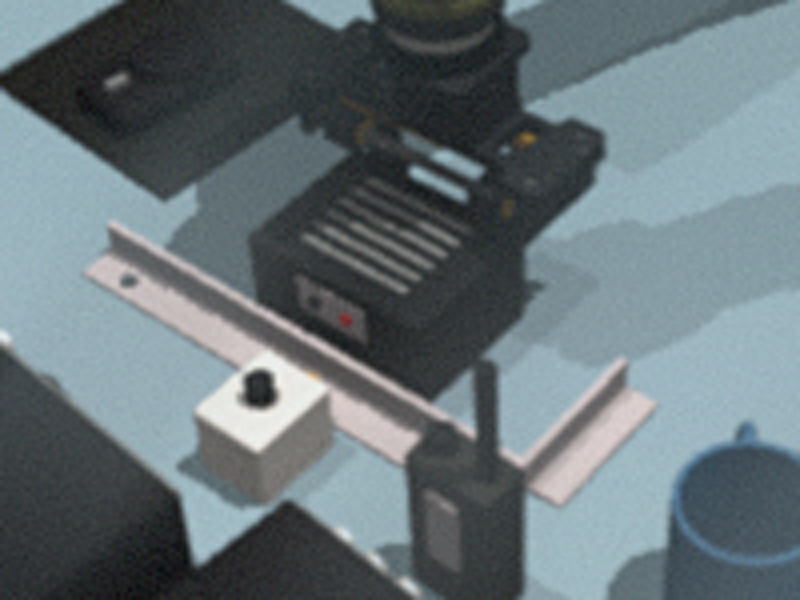

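```bash
for k in 1; do python3 -m handwheel '[[[-0.002,0,0,0,0,0],[-0.004,0,0,0,0,0],[-0.005,0,0,0,0,0],[-0.006,0,0,0,0,0],[-0.006,0,0,0,0,0]]]' >/dev/null; python3 -c "
from h import *
stat()"; python3 -m handwheel '[[[-0.001,0,0,0,0,0],[-0.002,0,0,0,0,0],[-0.002,0,0,0,0,0]]]'>/dev/null; python3 -c "
from h import *
stat()"; done
```

```text
t 4.45 corner-frame [-0.1101 -0.1466] z 0.0207 toolx ang -3.1416 F_c [-5.7  -0.73] 3.17 op 0.8
t 4.7 corner-frame [-0.1095 -0.1466] z 0.0207 toolx ang -3.1419 F_c [-7.31  0.67] 6.5 op 0.8
```

```bash
python3 -m handwheel '[[[-0.001,0,0,0,0,0],[-0.002,0,0,0,0,0],[-0.002,0,0,0,0,0]]]'>/dev/null; python3 -c "
from h import *
stat()"
```

```text
t 4.95 corner-frame [-0.1096 -0.1466] z 0.0206 toolx ang -3.142 F_c [-12.41   0.66] 8.35 op 0.8
```

```bash
python3 -m handwheel '[[[0.02,0,0,0,0,0],[0.05,0,0,0,0,0],[0.06,-0.03,0,0,0,0],[0.06,-0.07,0,0,0,0],[0.06,-0.11,0,0,0,0],[0.06,-0.13,0,0,0,0],[0.06,-0.13,0,0,0,0]]]' 0.0 ; python3 -c "
from h import *
s,R,C=stat(); print(s['q'])
goto(-.055,-.25,.15,np.pi/2);goto(-.055,-.25,.15,-np.pi/2)
T=get_calibration('top'); i=snapshot('top'); save('t3',i); print(boxes_of('speaker','top')[:1])"
```

```text
clock: 5.53
tool_pos: [0.574, -0.083, 0.156]
eef_rot: [0.035, -0.706, 0.706, -0.044]
contact_force: [-1.5, 0.4, 0.6]
opening: 0.497
t 5.53 corner-frame [-0.1602 -0.1471] z 0.156 toolx ang -3.1414 F_c [-1.41  0.59] 0.58 op 0.5
[ 0.0939273   0.73313723 -0.05069791  1.79974269  0.06010899  0.59675448
 -1.45269728]
t 5.53 corner-frame [-0.1602 -0.1471] z 0.156 toolx ang -3.1414 F_c [-1.41  0.59] 0.58 op 0.5
tool shift [-0.1051  0.0076  0.1029]
wy frac 0.5
t 5.53 corner-frame [-0.1602 -0.1471] z 0.156 toolx ang -3.1414 F_c [-1.41  0.59] 0.58 op 0.5
tool shift [-0.1051  0.0076  0.1029]
wy frac -0.5
[{'bbox': [319.5, 167.3, 373.4, 211.9], 'confidence': 0.86}]
```

```bash
python3 -m handwheel '[[[0,0,0.04,0,0.038,0],[-0.02,0,0.08,0,0.076,0],[-0.06,0,0.103,0,0.114,0],[-0.09,0,0.103,0,0.152,0],[-0.105,0,0.103,0,0.19,0],[-0.105,0,0.103,0,0.228,0],[-0.105,0,0.103,0,0.266,0],[-0.105,0,0.103,0,0.304,0],[-0.105,0,0.103,0,0.342,0],[-0.105,0,0.103,0,0.38,0],[-0.105,0,0.103,0,0.418,0],[-0.105,0,0.103,0,0.456,0]]]'; python3 -m handwheel '[[[0,0,0,0,0.038,0],[0,0,0,0,0.044,0],[0,0,0,0,0.044,0]]]'; python3 -c "
from h import *
s,R,C=stat(); print(s['q'])
goto(-.055,-.25,.02,np.pi/2)"
```

```text
clock: 6.63
tool_pos: [0.6842, -0.1732, 0.1481]
eef_rot: [-0.435, -0.557, 0.558, 0.436]
contact_force: [-0.3, -0.0, -0.3]
opening: 0.5
clock: 6.88
tool_pos: [0.6842, -0.1732, 0.1486]
eef_rot: [-0.47, -0.527, 0.528, 0.471]
contact_force: [-0.3, -0.3, -0.3]
opening: 0.5
t 6.88 corner-frame [-0.0607 -0.249 ] z 0.1486 toolx ang 1.5735 F_c [-0.33 -0.27] -0.29 op 0.5
[ 0.00430157  0.93516269  0.38114374  1.3827322  -0.39061714  0.90058222
 -2.53888841]
t 6.88 corner-frame [-0.0607 -0.249 ] z 0.1486 toolx ang 1.5735 F_c [-0.33 -0.27] -0.29 op 0.5
tool shift [-0.001   0.1286 -0.0061]
wy frac 0.0008
```

```bash
python3 -m handwheel '[[[0,0,0,0,-0.45,0],[0,0,0,0,-0.45,0],[0,0,0,0,-0.45,0],[0,0,0,0,-0.45,0],[0,0,0,0,-0.45,0],[0,0,0,0,-0.45,0],[0,0,0,0,-0.45,0],[0,0,0,0,-0.45,0],[0,0,0,0,-0.45,0],[0,0,0,0,-0.45,0],[0,0,0,0,-0.45,0],[0,0,0,0,-0.45,0]]]'>/dev/null; python3 -m handwheel '[[[0,0,0,0,-0.549,0],[0,0,0,0,-0.549,0],[0,0,0,0,-0.549,0],[0,0,0,0,-0.549,0],[0,0,0,0,-0.549,0],[0,0,0,0,-0.549,0],[0,0,0,0,-0.549,0],[0,0,0,0,-0.549,0],[0,0,0,0,-0.549,0],[0,0,0,0,-0.549,0],[0,0,0,0,-0.549,0],[0,0,0,0,-0.549,0]]]' ; python3 -m handwheel '[[[0,0,0,0,-0.06,0],[0,0,0,0,-0.06,0],[0,0,0,0,-0.06,0]]]'>/dev/null;python3 -c "
from h import *
s,R,C=stat(); print(s['q'])
goto(-.055,-.25,.02,-np.pi/2)"
```

```text
clock: 8.88
tool_pos: [0.6847, -0.1738, 0.15]
eef_rot: [-0.472, 0.526, -0.526, 0.472]
contact_force: [-1.3, 0.4, 0.9]
opening: 0.501
t 9.13 corner-frame [-0.0605 -0.2498] z 0.1499 toolx ang -1.6063 F_c [-0.43 -1.19] -0.5 op 0.5
[ 0.40011412  0.93025935 -0.45975491  1.35590626  0.4488631   0.95885539
 -0.08216978]
t 9.13 corner-frame [-0.0605 -0.2498] z 0.1499 toolx ang -1.6063 F_c [-0.43 -1.19] -0.5 op 0.5
tool shift [1.000e-04 1.299e-01 5.500e-03]
wy frac -0.0113
```

```bash
python3 -m handwheel '[[[0,0.03,0.005,0,-0.0113,0],[0,0.07,0.005,0,-0.0113,0],[0,0.1,0.005,0,-0.0113,0],[0,0.115,0.005,0,-0.0113,0],[0,0.125,0.005,0,-0.0113,0],[0,0.13,0.005,0,-0.0113,0],[0,0.13,0.005,0,-0.0113,0]]]' >/dev/null; python3 -c "
from h import *
s,R,C=stat(); i=snapshot('scene'); save('s4',i); b=cv2.resize(i[140:290,190:390][:,:,::-1],(800,600),interpolation=cv2.INTER_CUBIC)
cv2.imwrite('pics/s4c.png',b)"
```

```text
t 9.72 corner-frame [-0.0549 -0.2496] z 0.0207 toolx ang -1.5747 F_c [ 0.09 -0.31] 0.76 op 0.5
```

View pics/s4c.png

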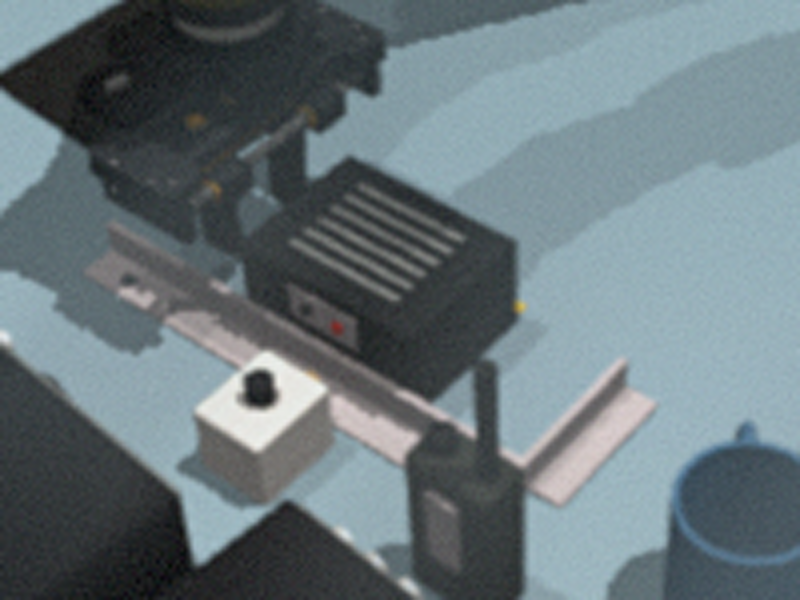

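```bash
python3 -m handwheel '[[[-0.01,0,0,0,0,0],[-0.02,0,0,0,0,0],[-0.028,0,0,0,0,0],[-0.034,0,0,0,0,0],[-0.04,0,0,0,0,0],[-0.046,0,0,0,0,0],[-0.052,0,0,0,0,0],[-0.058,0,0,0,0,0],[-0.064,0,0,0,0,0],[-0.07,0,0,0,0,0],[-0.075,0,0,0,0,0],[-0.08,0,0,0,0,0]]]'>/dev/null
python3 -c "
from h import *
stat()"
python3 -m handwheel '[[[-0.005,0,0,0,0,0],[-0.01,0,0,0,0,0],[-0.014,0,0,0,0,0],[-0.018,0,0,0,0,0],[-0.021,0,0,0,0,0],[-0.023,0,0,0,0,0],[-0.024,0,0,0,0,0],[-0.024,0,0,0,0,0]]]'>/dev/null
python3 -c "
from h import *
stat()"
```

```text
t 10.77 corner-frame [-0.0542 -0.1727] z 0.0222 toolx ang -1.5764 F_c [-0.08 -6.69] 5.51 op 0.5
t 11.43 corner-frame [-0.0541 -0.1482] z 0.0221 toolx ang -1.576 F_c [-0.35 -4.99] 3.19 op 0.5
```

Now in small steps until the end stop is felt.

```bash
python3 -m handwheel '[[[-0.002,0,0,0,0,0],[-0.004,0,0,0,0,0],[-0.006,0,0,0,0,0],[-0.006,0,0,0,0,0]]]'>/dev/null
python3 -c "
from h import *
stat()"
python3 -m handwheel '[[[-0.001,0,0,0,0,0],[-0.002,0,0,0,0,0],[-0.003,0,0,0,0,0],[-0.003,0,0,0,0,0]]]'>/dev/null
python3 -c "
from h import *
stat()"
```

```text
t 11.77 corner-frame [-0.0541 -0.1421] z 0.022 toolx ang -1.576 F_c [-0.66 -5.62] 3.62 op 0.5
t 12.1 corner-frame [-0.0541 -0.1422] z 0.022 toolx ang -1.5771 F_c [ 0.07 -9.12] 3.44 op 0.5
```

```bash
python3 -m handwheel '[[[-0.001,0,0,0,0,0],[-0.002,0,0,0,0,0],[-0.003,0,0,0,0,0],[-0.003,0,0,0,0,0]]]'>/dev/null
python3 -c "
from h import *
stat(); i=snapshot('scene'); save('s5',i); b=cv2.resize(i[140:290,190:390][:,:,::-1],(800,600),interpolation=cv2.INTER_CUBIC)
cv2.imwrite('pics/s5c.png',b)"
```

```text
t 12.43 corner-frame [-0.0541 -0.1423] z 0.0221 toolx ang -1.5781 F_c [  0.42 -14.16] 4.78 op 0.5
```

View pics/s5c.png

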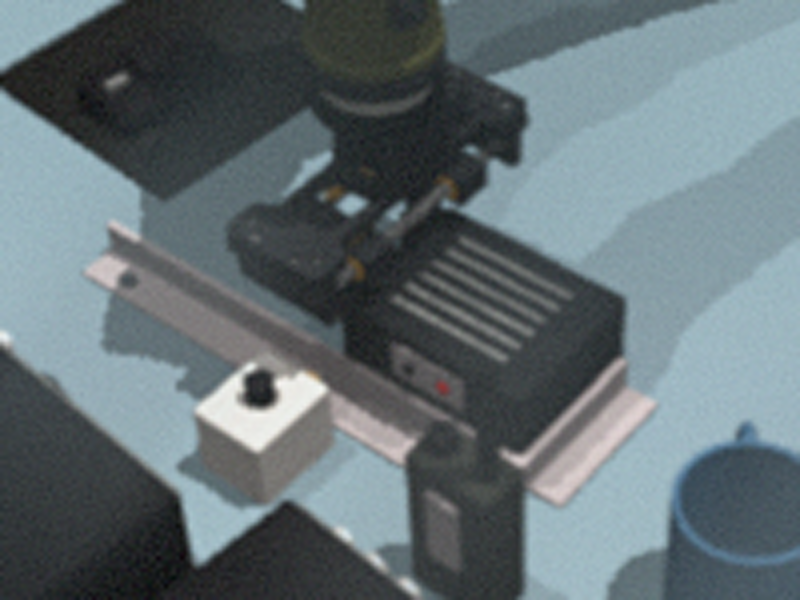

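```bash
python3 -m handwheel '[[[0.01,0,0,0,0,0],[0.03,0,0,0,0,0],[0.05,0,0,0,0,0],[0.06,-0.03,0,0,0,0],[0.06,-0.07,0,0,0,0],[0.06,-0.11,0,0,0,0],[0.06,-0.15,0,0,0,0],[0.06,-0.15,0,0,0,0]]]'>/dev/null
python3 -c "
from h import *
s,R,C=stat(); print(s['q']); goto(-.145,-.07,.17,np.pi)
i=snapshot('top');save('t6',i);j=snapshot('scene');save('s6',j)
a=cv2.resize(i[145:245,260:400],(560,400),interpolation=cv2.INTER_CUBIC)
b=cv2.resize(j[190:275,240:360],(560,397),interpolation=cv2.INTER_CUBIC)
cv2.imwrite('pics/m6.png',np.vstack([a[:300],b[:300]])[:,:,::-1])"
```

```text
t 13.15 corner-frame [-0.0498 -0.1925] z 0.18 toolx ang -1.5745 F_c [ 1.72 -0.02] -0.31 op 0.5
[ 0.32876257  0.87977084 -0.47180369  1.37949944  0.43656922  0.97011178
 -0.13055215]
t 13.15 corner-frame [-0.0498 -0.1925] z 0.18 toolx ang -1.5745 F_c [ 1.72 -0.02] -0.31 op 0.5
tool shift [-0.1222  0.0084 -0.0958]
wy frac 0.4988
```

View pics/m6.png

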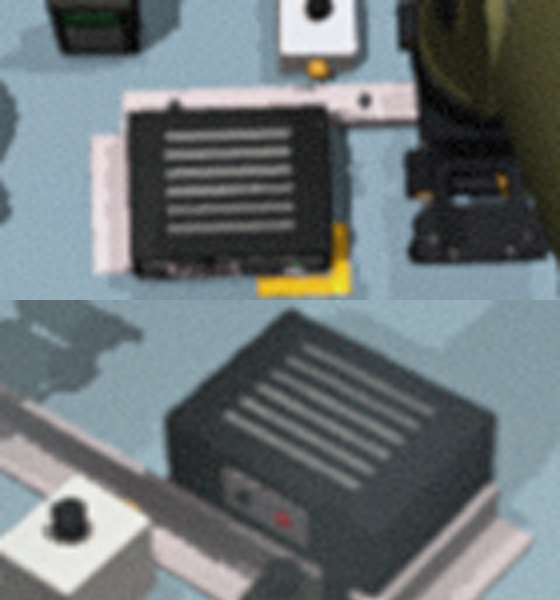

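Run:
```python
from h import *
T=get_calibration('top');S=get_calibration('scene')
t=lambda u,v:(260+u/4-.4,145+v/4-.4); s=lambda u,v:(240+u/4.667-.4,190+v/4.667-.4)
d1=dict(BL=t(128,112),BR=t(329,106),FL=t(132,266),FR=t(331,257))
d2=dict(BR=s(166,116),FR=s(293,9),FL=s(496,114))
for o in ([(T,d1)],[(S,d2)],[(T,d1),(S,d2)]):
    sp=fit(o,[.67,.01,.1]); C=np.array([[np.cos(A),np.sin(A)],[-np.sin(A),np.cos(A)]]); print(C@(sp[:2]-CO),sp[2]-A)
```

```text
[0.6721 0.0103 0.1066] [[-0.3, -0.0], [-0.0, -0.1], [-0.5, -0.2], [1.2, 0.4]]
[-0.05249825 -0.06526603] -0.0044173284938374
[0.6753 0.0108 0.102 ] [[-0.9, 0.2], [-0.2, -0.8], [1.4, 0.3]]
[-0.04919016 -0.06514228] -0.009017249400346414
[0.6731 0.0104 0.1082] [[-0.3, -0.4], [-0.1, -0.5], [-0.4, -0.6], [1.2, -0.1], [-0.3, -0.2], [0.2, -1.4], [1.9, -0.5]]
[-0.05145338 -0.06532528] -0.002808445849332042
```

```bash
python3 -c "
from h import *
stat(); print(job.finish_job())"
```

```text
t 13.25 corner-frame [-0.0538 -0.1926] z 0.1731 toolx ang -1.5737 F_c [-0.66 -0.46] -0.54 op 0.5
the job is handed in; nothing more can be done
None
```

The loudspeaker is parked in the corner and the job is handed in at about 13 s of the 45 s allowed; `finish_job` gave no verdict.

I pushed it with the open fingers, low on its front, until the rail stopped it (resistance about 12 N with no further movement). Then I pushed it along the rail from the right until the end stop stopped it (about 14 N). I finished with the gripper raised to 0.17 m, clear of the loudspeaker.

**Position:** the last check used the top and scene pictures together. It put the loudspeaker at x = -51.5 mm and y = -65.3 mm in the corner frame, against a target of -50 and -65. It was square to within about 0.003 rad. Both values are well inside the 5 mm limit.

**Disagreements:** the two cameras differed by about 3 mm in x when fitted alone (-52.5 against -49.2 mm). The end stop was felt about 2.5 mm earlier than I had calculated. Both are close to the stated 2 mm calibration error. I did not press it against the rail again after the sideways push.

**Other things:** the handheld and switch box looked unmoved in the last pictures. I did not measure any bystander afterwards, and the mouse, microphone and pouch were outside those last crops.

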